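# Square a module side cover in its drilling jig and latch it

## Task

The grey side cover of an instrument module lies askew in the blue jig, its notched corner loosely round the steel peg. With shut fingers slide it until the notch bears on the peg, push the diagonally opposite corner so that the cover, flat and bearing on the peg, turns until its edge gently meets the orange stop, and press it there with about 10 N for a second (at least 5 N, and never more than 25 N on the cover, knocks included). Then let go of it and swing the red latch fully shut by its black knob, leaving the cover seated on peg and stop and everything else where it is.

Things in the scene. Friction and masses are not known exactly. Their poses are not given: they have to be found in the camera images.
- jig: fixed blue plate 285 x 285 mm, top (deck) at z = 12 mm, with a steel peg of 14 mm diameter, 24 mm tall above the deck. Origin: on the peg axis at table height. The plate spans x -95 to +190, y -240 to +45 mm in its frame; its x points roughly away from the robot
- cover: loose grey flat cover, 140 (x) x 150 (y) x 16 mm, 0.3 to 0.65 kg, on the deck (1 to 7 N to slide). Its corner at -x, +y has an 18 mm square notch. Origin: underside, where the peg axis lies once both notch faces touch the peg; spans x -11 to 129, y -139 to 11 mm. Starts 3 to 8 mm off the peg, turned 0.3 to 0.55 rad clockwise from above; home: axes parallel to the jig's within 0.02 rad
- cover_push (a point): the spot to push: on the cover's side face y = -139 mm, 20 mm from the corner opposite the notch (cover x = +109 mm), half-way up (8 mm). Push it towards the cover's +y; the cover then turns counter-clockwise from above about the peg. Unless some 4 N are kept on it towards the peg (cover -x, +y) while it turns, the notch drifts 4 to 8 mm off the peg
- cover_seat (a point): the point on the underside of the cover's edge y = +11 mm (at cover x = +108 mm) that must come against the stop
- stop: fixed rigid orange block, 34 x 24 mm, 20 mm tall, on the deck at the jig's far left, 108 mm along jig x from the peg. Origin: middle of its flat face at deck height; the face looks along its -y; axes as the jig's. The face lies 11 mm to +y of the peg axis, but its setting differs by up to 1.5 mm either way: find it by feel
- latch (a joint): angle (rad) of the red latch arm, 50 mm long, 10 wide, top 14 mm above the deck. 0 = open, arm along jig -y; grows clockwise from above; 1.57 = shut, at its end stop, arm along jig -x, about 3 mm outside the cover's side y = -139 mm. Starts at 0 to 0.25; friction takes 1.6 N at the knob; stays where left; passes only when the cover is home
- latch_pivot (a point): upright pivot axis of the latch, at deck height, at jig x = +151, y = -147 mm; the boss there is 18 mm across and 18 mm tall
- latch_knob (a point): middle of the upright black round knob on the latch arm, 38 mm from the pivot axis; knob 14 mm in diameter; this point is 36 mm above the deck, the knob's top 53 mm above the deck, its free length 39 mm
- spare_knob: bystander, not to be moved: black control knob, 22 mm wide and 20 mm tall, standing on the deck's far left corner; origin under its centre
- spacer: bystander: brass spacer, 16 mm wide and 26 mm tall, standing on the deck's near left corner; origin under its centre
- driver: bystander: screwdriver lying on the table to the left
- screw_jar: bystander: jar, 60 mm wide and 70 mm tall, on the left
- mug: bystander: blue mug on the right, 90 mm tall
- small_module: bystander: small instrument module, 165 x 68 x 116 mm, at the far right
- parts_tray: bystander: grey tray, 90 x 150 x 35 mm, beyond the jig
Things that resemble listed ones, but are neither listed nor needed, are in the scene too. There is more than one size of the cover; the job needs the middle-sized.

How it is judged (in metres and radians):
On the way, in this order (a step that is already met when the one before it is completed fails the run):
1. the cover, its notch on the peg (within 4 mm), is pressed by the fingers against the stop with more than 5 N for 0.4 s (horizontal distance between cover and jig below 0.004 m and y of cover_seat in the frame of stop between -0.0025 and 0.0025 m and height (world z) of cover below 0.016 m and angle between cover's own z axis and vertical below 0.04 rad and contact force between cover and stop above 4 N and contact force between the fingers and cover above 5 N), for 0.4 s.
2. the latch is swung shut (past 1.45 rad) with the cover still home (horizontal distance between cover and jig below 0.004 m and y of cover_seat in the frame of stop between -0.0025 and 0.0025 m and height (world z) of cover below 0.016 m and angle between cover's own z axis and vertical below 0.04 rad and value of joint latch above 1.45 rad), for 0.2 s.
At the end, for the whole second after the job is handed in: the cover lies flat and still on the deck, its notch on the peg (origin within 4 mm of the peg axis), its edge within 2.5 mm of the stop's face, the latch shut past 1.45 rad, everything let go (all of step 2 and linear speed of cover below 0.01 m/s); the robot touches nothing.
It fails at once if the fingers load the cover with more than 25 N (contact force between the fingers and cover above 25 N).
It fails at once if the notch leaves the peg (more than 20 mm off) (horizontal distance between cover and jig above 0.02 m).
It fails at once if the cover is lifted off the deck (over 10 mm) (height (world z) of cover above 0.022 m).
It fails at once if another loose thing is moved more than 20 mm (distance of any of spare_knob, spacer, driver, screw_jar, mug, small_module, parts_tray from where it was at the start of the episode above 0.02 m).
It also fails if it takes over 64 s, if anything falls off the work surface, if the arm or the gripper's body presses on something with over 40 N, if the wrist force passes 120 N, or if a joint passes its speed limit or range.

## Robot

A 6-joint arm with a two-finger parallel gripper is mounted at the origin on the work surface. World frame = base frame: x ahead of the robot, y to its left, z up, the work surface at z = 0. Lengths are in mm, angles in rad, forces in N, time in s.
With the tool pointing down it reaches from about 350 to 775 mm from the base axis. Payload 7.3 kg.
Tool frame: the origin (TCP) lies between the finger pads; the fingertips stand 25 mm ahead of it and the grasp point (between the pads) lies 6 mm ahead of it; z points along the fingers, y is the line along which they close (so a half turn about z gives the same grasp; the last joint's range is limited). The gripper opens to 92 mm and grips with 3 to 60 N. Pads are 19 mm wide; open, the fingers measure 130 mm over their backs; the gripper's body (75 mm by 190 mm) begins 47 mm behind the grasp point.
Start: joints at [1.187, 0.342, 1.524, -0, 1.275, -0.146], TCP at [123.654, 510.247, 251.741] pointing down, gripper open.
Joint ranges: [-2.53, 2.53], [-0.77, 2.02], [0.04, 2.7], [-1, 4.14], [0.28, 2.66], [-3.11, 3.11]. Speed limits (rad/s): [2.57, 2.57, 3.14, 3.14, 3.14, 3.14].

## Interface

Orientations are given as [roll, pitch, yaw] about the fixed x, y, z axes, in that order (R = Rz(yaw) Ry(pitch) Rx(roll)).
In Python, from plant import bot gives the robot as it stands.
- The arm moves only by the tool play_rows, never from a script. Its argument "commands" is a list of rows, each an object of numbers: "x", "y", "z": the shift along the tool's x, y, z in m; "twist": the turn about the tool's z in degrees. In form: [{"x": .., "y": .., "z": .., "twist": ..}, ...]. A call has exactly 8 rows; each row is the pose to reach, as a shift and turn from the pose commanded when the call began, along the tool's axes at that moment; what a row does not reach only later rows make up. A row lasts 1/10 s, in which the tool goes at most 50 mm and 8.59 degrees, less where a joint would pass 70% of its speed; a pose out of reach is approached as far as the arm can. A call with a gripper value outside its range is refused whole. "jaw" is the closure, from 0 (fully open) to 1 (shut), set as the call begins (left out, the last holds). The fingers move at their own pace and stop on an object; the grip force is fixed at half the most. Time passes only in rows, so rows that repeat a pose let the fingers close, or fill a call up. It gives the time, the measured TCP pose, the force, the opening and the grip force at its end, in the units of the state.
- bot.get_obs(): the state, without advancing time (a new reading comes with each control period).
- bot.capture(name): name is "scene" or "side" or "wrist"; returns a dict with "pixels" (480x640x3 uint8, red, green, blue), "fx", "fy", "cx", "cy" (pixels), "k1" (the pictures are not rectified: a ray, as slopes to the right and down, at radius r is drawn at 1 + k1 r^2 times it, then the intrinsics apply), "eye" and "rotation" of the camera in the world. Camera axes: x right, y down, z forward; pixel columns grow to the right and rows downward; lengths in mm; the calibration is good to about 2 mm. A picture is of the moment at which its call begins. There is no depth.
- bot.close_job(): hands the job in; it is judged then, once.
The state is a dict: "time": time; "joint_positions": joint angles; "dq": joint speeds; "tau": joint torques, N m; "tool_pos": TCP position; "tcp_rot": TCP orientation; "contact_force": force on the tool from outside, world axes, zero at the start; "moment": the same for the moment, N m; "grip_width": finger opening in mm; "finger_force": force on a finger pad.
Only numpy, scipy, OpenCV 4.12 (cv2) and the standard library are available. Lean on these libraries where they do the work, as an engineer would, in place of code of your own. Each camera call takes 0.05 s, during which the arm holds its last target. There are 200 camera calls.

## Working session

There is one attempt and no reset: what is moved stays moved. The work goes in short steps, Python scripts to look and compute and a tool call to move; the robot and the scene stay as the last step left them, time stands still between calls to the robot, and variables do not carry over. Pictures are saved under pics/ and viewed, at most 10 in all, crops included, and the job is handed in when it is done.

Besides the shell and the picture viewer there is one more tool, called after "Request:" as name(argument=value, ...), one argument or row to a line, values as JSON. play_rows: Moves the arm, as the interface text tells. Its arguments: {"type":"object","properties":{"commands":{"type":"array"},"jaw":{"type":"number"}},"required":["commands"]}

```bash
ls; mkdir -p pics
cat > h.py <<'E'
import numpy as np, cv2
from plant import bot
def ray(c,u,v):
    xd=(u-c["cx"])/c["fx"]; yd=(v-c["cy"])/c["fy"]; x,y=xd,yd
    for _ in range(20):
        s=1+c["k1"]*(x*x+y*y); x,y=xd/s,yd/s
    return np.array(c["eye"],float),np.array(c["rotation"],float)@np.array([x,y,1.])
def onz(c,u,v,z):
    e,d=ray(c,u,v); return (e+d*(z-e[2])/d[2])[:2]
def proj(c,p):
    q=np.array(c["rotation"]).T@(np.array(p,float)-np.array(c["eye"])); x,y=q[0]/q[2],q[1]/q[2]
    s=1+c["k1"]*(x*x+y*y); return c["cx"]+c["fx"]*x*s, c["cy"]+c["fy"]*y*s
def snap(n,f):
    c=bot.capture(n); cv2.imwrite("pics/"+f+".png",cv2.cvtColor(c["pixels"],cv2.COLOR_RGB2BGR)); np.save("pics/"+f+".npy",c,allow_pickle=True); return c
def load(f): return np.load("pics/"+f+".npy",allow_pickle=True).item()
E
python3 - <<'E'
from h import *
print(bot.get_obs())
for n in["scene","side","wrist"]:
    c=snap(n,n+"0"); print(n,{k:np.round(v,3).tolist() for k,v in c.items() if k!="pixels"})
E
```

```text
pics
{'time': 0.0, 'joint_positions': array([ 1.18699870e+00,  3.42743915e-01,  1.52501543e+00,  1.71462795e-05,
        1.27536326e+00, -1.45978014e-01]), 'dq': array([ 0.00012189,  0.00091831, -0.0001924 , -0.00083925,  0.0002677 ,
        0.00046116]), 'tau': array([-3.74082538e-04, -4.31237340e+01, -2.44224000e+01,  7.17547699e-02,
        5.59571455e-02, -7.32491162e-05]), 'tool_pos': array([123.50897165, 509.89777116, 251.0344743 ]), 'tcp_rot': array([-3.14008137e+00, -2.38767326e-04,  2.90376786e+00]), 'contact_force': array([-0.50969533, -0.23916364, -0.566806  ]), 'moment': array([-0.01677271, -0.0263743 , -0.03003188]), 'finger_force': 0.0, 'grip_width': 91.7814835730993}
scene {'fx': 489.844, 'fy': 489.844, 'cx': 317.602, 'cy': 233.932, 'k1': -0.109, 'eye': [1295.025, -557.067, 1077.898], 'rotation': [-2.368, 0.01, 1.026]}
side {'fx': 527.798, 'fy': 527.798, 'cx': 312.077, 'cy': 235.785, 'k1': 0.028, 'eye': [291.89, 743.128, 1071.794], 'rotation': [-2.489, 0.008, -2.963]}
wrist {'fx': 334.878, 'fy': 334.878, 'cx': 322.166, 'cy': 237.778, 'k1': -0.025, 'eye': [58.48, 525.108, 383.639], 'rotation': [2.89, 0.001, 1.332]}
```

View pics/scene0.png

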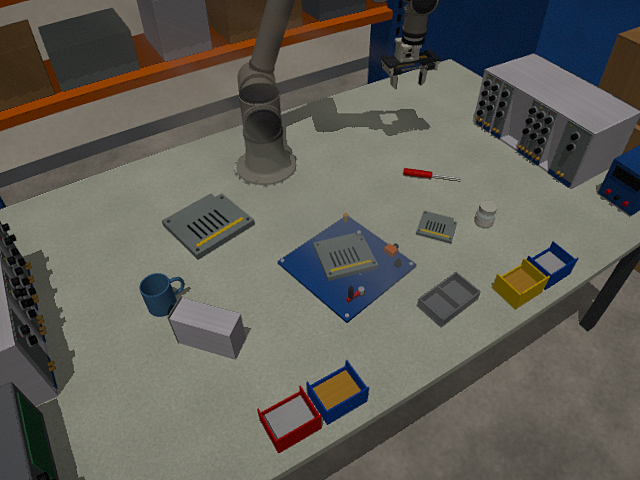

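View pics/side0.png

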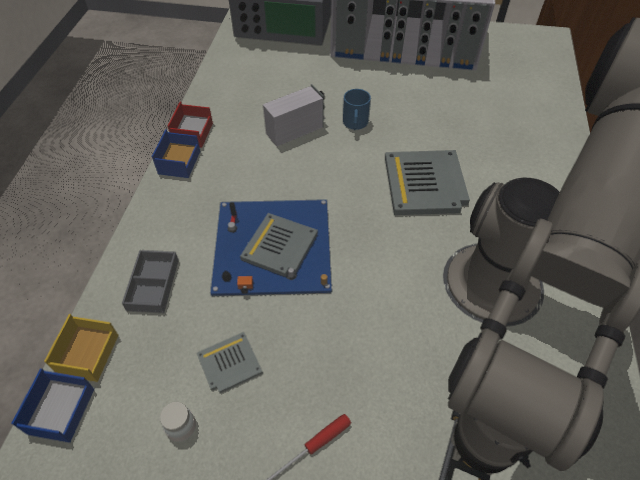

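Scene view: the jig lies at about (347,265), with the robot at the top of the picture. Three covers could be mistaken for each other. In the side view they are the large one at (425,183), the small one at (230,360) and the middle one in the jig at (280,245). I choose the one in the jig, with its notch at the peg near (291,272). Also in the side view: stop (245,283), latch (233,215), spare knob (226,277), spacer (324,280).

```bash
python3 - <<'E'
s=open('h.py').read()
s=s.replace('def ray','from scipy.spatial.transform import Rotation\ndef RM(c): return Rotation.from_euler("xyz",c["rotation"]).as_matrix()\ndef ray',1).replace('np.array(c["rotation"],float)@','RM(c)@').replace('np.array(c["rotation"]).T@','RM(c).T@')
open('h.py','w').write(s)
E
cat > meas.py <<'E'
from h import *
def quad(mask):
    mask=cv2.morphologyEx(mask,cv2.MORPH_OPEN,np.ones((3,3)))
    cs=cv2.findContours(mask,cv2.RETR_EXTERNAL,cv2.CHAIN_APPROX_NONE)[0]
    h=cv2.convexHull(max(cs,key=cv2.contourArea))
    for e in np.linspace(2,20,60):
        a=cv2.approxPolyDP(h,e,True)
        if len(a)<=4: break
    # refine edges by line fit
    a=a[:,0].astype(float); P=max(cs,key=cv2.contourArea)[:,0].astype(float); L=[]
    for i in range(4):
        p,q=a[i],a[(i+1)%4]; d=(q-p)/np.linalg.norm(q-p); n=np.array([-d[1],d[0]]); t=(P-p)@d; l=np.linalg.norm(q-p)
        S=P[(abs((P-p)@n)<2.5)&(t>.12*l)&(t<.88*l)]
        vx,vy,x,y=cv2.fitLine(S.astype(np.float32),cv2.DIST_HUBER,0,.01,.01).ravel(); L.append(np.cross([x,y,1],[x+vx,y+vy,1]))
    out=[]
    for i in range(4):
        r=np.cross(L[i-1],L[i]); out.append(r[:2]/r[2])
    return np.array(out)
if __name__=="__main__":
    for n,(x0,y0,x1,y1) in {"scene0":(265,205,425,325),"side0":(200,190,345,305)}.items():
        c=load(n); im=c["pixels"]; hsv=cv2.cvtColor(im,cv2.COLOR_RGB2HSV)
        roi=np.zeros(im.shape[:2],np.uint8); roi[y0:y1,x0:x1]=255
        b=cv2.inRange(hsv,(105,120,40),(125,255,255))&roi
        q=quad(b); W=np.array([onz(c,*p,12) for p in q]); print(n,q.round(1).tolist(),W.round(1).tolist())
        print(" sides",[np.linalg.norm(W[i]-W[i-1]).round(1) for i in range(4)],"cen",W.mean(0).round(1))
        crop=im[y0:y1,x0:x1]; cv2.imwrite(f"pics/{n}c.png",cv2.resize(cv2.cvtColor(crop,cv2.COLOR_RGB2BGR),None,fx=5,fy=5,interpolation=cv2.INTER_CUBIC))
E
python3 meas.py; python3 -c "
import cv2;a=cv2.imread('pics/side0c.png');print(a.shape)"
```

```text
scene0 [[277.4, 262.0], [307.1, 241.9], [378.1, 295.0], [346.7, 322.2]] [[435.5, -184.4], [411.5, -71.0], [684.3, -7.1], [713.1, -128.5]]
 sides [np.float64(283.1), np.float64(115.9), np.float64(280.1), np.float64(124.7)] cen [561.1 -97.7]
side0 [[236.0, -11308.1], [327.3, 291.3], [212.0, 285.4], [236.0, 69.0]] [[15.9, 2257.1], [380.2, 101.9], [651.0, 132.5], [817.2, -696.6]]
 sides [np.float64(3060.4), np.float64(2185.7), np.float64(272.5), np.float64(845.6)] cen [466.1 448.7]
(575, 725, 3)
```

View pics/side0c.png

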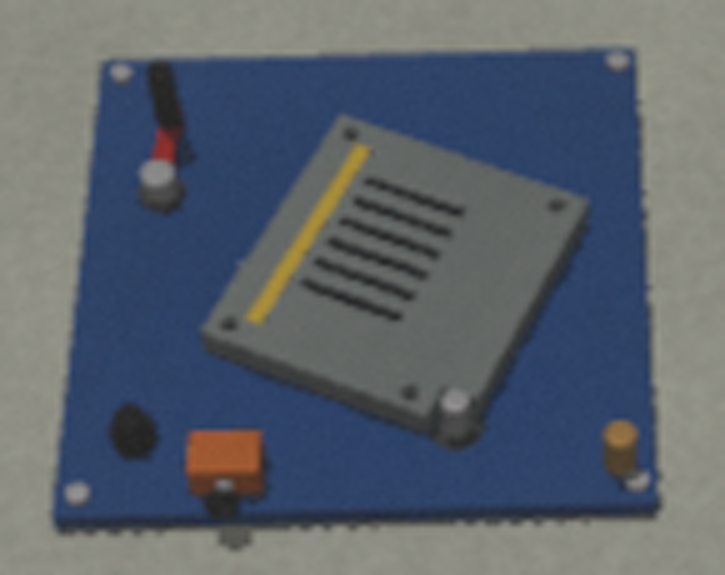

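Crop (5x, offset 200,190) confirms the choice: the cover's notch is at the peg (455,398), its push corner is at (345,115), and its stop-side corner is at (205,332). The stop is at (225,455), the latch boss at (158,175) and the knob at (160,70).

Run:
```python
from h import *
c=load("side0"); w=lambda u,v,z: onz(c,200+(u-2)/5,190+(v-2)/5,z)
W=np.array([w(103,60,12),w(635,50,12),w(660,512,12),w(57,522,12)])
J=np.array([[190,-240],[-95,-240],[-95,45],[190,45.]])
def rig(J,W):
    a=J-J.mean(0);b=W-W.mean(0); t=np.arctan2((a[:,0]*b[:,1]-a[:,1]*b[:,0]).sum(),(a*b).sum()); R=np.array([[np.cos(t),-np.sin(t)],[np.sin(t),np.cos(t)]]); o=W.mean(0)-R@J.mean(0); return t,R,o,W-(J@R.T+o)
t,R,o,r=rig(J,W); print("jig",t,o.round(1),r.round(1).tolist())
peg=w(455,398,36); print("peg direct",peg.round(1), "boss",w(158,175,30).round(1),"pred",(o+R@[151,-147]).round(1))
C=np.array([w(345,115,28),w(588,205,28),w(205,332,28)]); tc,Rc,oc,rc=rig(np.array([[129,-139],[-11,-139],[129,11.]]),C); print("cover",tc,tc-t,oc.round(1),(R.T@(oc-o)).round(1),rc.round(1).tolist())
k=w(162,68,65); print("knob",k.round(1),(R.T@(k-o)).round(1),"stop face R/L top",(R.T@(w(262,432,32)-o)).round(1),(R.T@(w(190,432,32)-o)).round(1))
print("spacer",(R.T@(w(621,432,38)-o)).round(1),"spareknob",(R.T@(w(132,415,32)-o)).round(1))
print("push pt",(oc+Rc@[109,-139]).round(1),"push dir",np.arctan2(Rc[1,1],Rc[0,1]))
c=load("scene0")
for p in [(peg,36),(k,65),(o+R@[190,-240],12),(o+R@[-95,45],12)]: print(np.round(proj(c,[*p[0],p[1]]),1))
```

```text
jig 0.19973267062540728 [471.5  74.9] [[0.2, -1.1], [1.6, 0.2], [0.6, 1.9], [-2.5, -1.0]]
peg direct [473.1  71.5] boss [649.5 -39.3] pred [648.6 -39.2]
cover -0.25198191501448974 -0.451714585639897 [475.6  71.6] [ 3.4 -4.1] [[-0.2, -0.5], [1.9, 1.2], [-1.7, -0.7]]
knob [654.  -80.3] [ 148.1 -188.4] stop face R/L top [91.5 10.2] [125.3   9.3]
spacer [-76.5  18.7] spareknob [153.3  -1. ]
push pt [546.5 -90.2] push dir 1.3188144117804068
[358.4 230.9]
[350.3 286.6]
[347.  319.1]
[346.9 213. ]
```

```bash
ls pics
```

```text
scene0.npy
scene0.png
scene0c.png
side0.npy
side0.png
side0c.png
wrist0.npy
wrist0.png
```

View pics/scene0c.png

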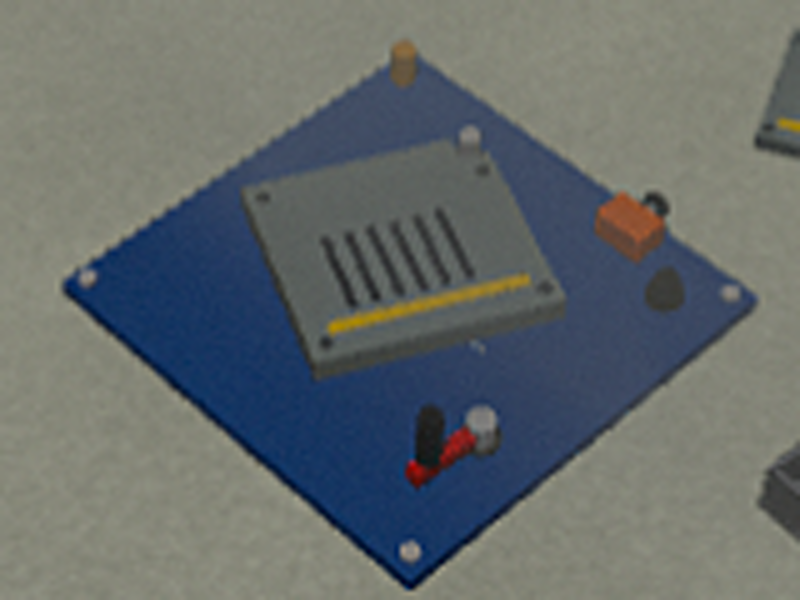

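Request:
play_rows(
  commands=[
    {"x":-0.035,"y":-0.032,"z":0,"twist":5.7},
    {"x":-0.07,"y":-0.064,"z":0,"twist":11.4},
    {"x":-0.105,"y":-0.096,"z":0,"twist":17.1},
    {"x":-0.14,"y":-0.128,"z":0,"twist":22.8},
    {"x":-0.175,"y":-0.16,"z":0,"twist":28.5},
    {"x":-0.21,"y":-0.192,"z":0,"twist":34.2},
    {"x":-0.245,"y":-0.224,"z":0,"twist":39.9},
    {"x":-0.278,"y":-0.256,"z":0,"twist":45.4},
  ],
  jaw=1,
)

```text
time: 0.95
tool_pos: [334.2, 194.2, 251.8]
tcp_rot: [3.141, 0.0, 2.107]
contact_force: [1.1, 0.0, 0.9]
grip_width: 32.0
finger_force: 0.0
```

```bash
cat > d.py <<'E'
import sys,numpy as np
# usage: d.py x y z yaw  tx ty tz tyaw -> tool deltas (m, deg)
x,y,z,a,X,Y,Z,A=map(float,sys.argv[1:]); dx,dy=X-x,Y-y
print("x %.4f y %.4f z %.4f tw %.2f"%((dx*np.cos(a)+dy*np.sin(a))/1e3,(dx*np.sin(a)-dy*np.cos(a))/1e3,(z-Z)/1e3,np.degrees(a-A)))
E
python3 d.py 333.5 195.9 251.7 2.1114 542.9 -120.1 120 1.319
```

```text
x -0.3787 y 0.0169 z 0.1317 tw 45.40
```

Request:
play_rows(
  commands=[
    {"x":-0.047,"y":0.002,"z":0.01,"twist":5.7},
    {"x":-0.094,"y":0.004,"z":0.02,"twist":11.4},
    {"x":-0.141,"y":0.006,"z":0.035,"twist":17.1},
    {"x":-0.188,"y":0.008,"z":0.05,"twist":22.8},
    {"x":-0.235,"y":0.01,"z":0.07,"twist":28.5},
    {"x":-0.282,"y":0.013,"z":0.09,"twist":34.2},
    {"x":-0.33,"y":0.015,"z":0.11,"twist":39.9},
    {"x":-0.379,"y":0.017,"z":0.132,"twist":45.4},
  ],
)

```text
time: 1.75
tool_pos: [539.9, -115.9, 122.0]
tcp_rot: [-3.142, -0.0, 1.315]
contact_force: [0.7, -0.0, 0.7]
grip_width: 0.4
finger_force: 0.0
```

Run:
```python
from h import *
snap("wrist","w1"); snap("side","side1"); o=bot.get_obs(); print(o["tool_pos"],o["tcp_rot"],o["contact_force"],o["grip_width"],o["time"])
```

```text
[ 540.09047306 -118.28557434  119.29150495] [-3.13855624e+00  5.16311956e-04  1.31230546e+00] [-0.89865781  0.88858948  0.20174821] 0.7532353226696125 1.85
```

View pics/w1.png

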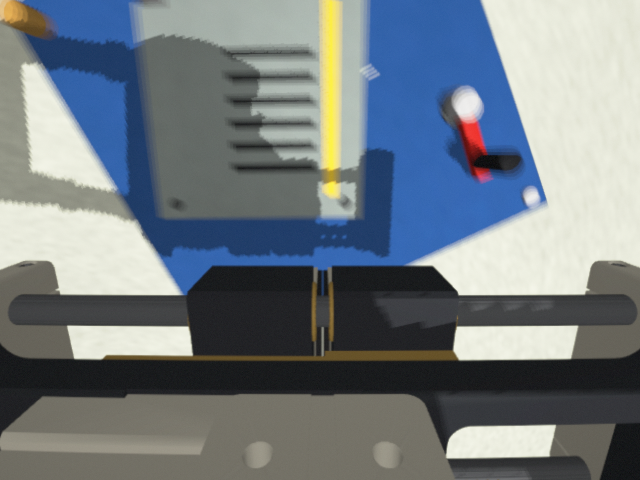

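Wrist view: the cover's push edge runs from (160,219) to (363,219), parallel to the fingers. Boss at (467,103), knob about (500,161), latch arm red.

Run:
```python
from h import *
c=load("w1")
for n,u,v,z in [("cornL",160,219,28),("cornR",363,219,28),("rightedge",370,5,28),("boss",467,103,30),("knobtop",513,162,65),("knobbase",482,160,26),("spacertop",12,14,38),("screw",532,197,12)]: print(n,onz(c,u,v,z).round(1))
for z in (15,):
  print("tip proj",proj(c,[540.1,-118.3,95]))
```

```text
cornL [436.5 -66.9]
cornR [ 572.2 -102.6]
rightedge [605.9  23.6]
boss [652.7 -46.1]
knobtop [658.  -84.1]
knobbase [658.7 -84.1]
spacertop [400.6  71.5]
screw [ 697.1 -121.6]
tip proj (np.float64(324.3006120350657), np.float64(289.0485112127318))
```

Request:
play_rows(
  commands=[
    {"x":0,"y":0,"z":0.015,"twist":0},
    {"x":0,"y":0,"z":0.03,"twist":0},
    {"x":0,"y":0,"z":0.045,"twist":0},
    {"x":0,"y":0,"z":0.06,"twist":0},
    {"x":0,"y":0,"z":0.07,"twist":0},
    {"x":0,"y":0,"z":0.076,"twist":0},
    {"x":0,"y":0,"z":0.0795,"twist":0},
    {"x":0,"y":0,"z":0.0795,"twist":0},
  ],
)

```text
time: 2.65
tool_pos: [539.1, -113.9, 43.5]
tcp_rot: [-3.141, -0.0, 1.319]
contact_force: [0.4, 0.0, 0.8]
grip_width: -0.0
finger_force: 0.0
```

Request:
play_rows(
  commands=[
    {"x":0.001,"y":0,"z":0,"twist":0},
    {"x":0.002,"y":0,"z":0,"twist":0},
    {"x":0.003,"y":0,"z":0,"twist":0},
    {"x":0.004,"y":0,"z":0,"twist":0},
    {"x":0.005,"y":0,"z":0,"twist":0},
    {"x":0.006,"y":0,"z":0,"twist":0},
    {"x":0.007,"y":0,"z":0,"twist":0},
    {"x":0.008,"y":0,"z":0,"twist":0},
  ],
)

```text
time: 3.45
tool_pos: [541.1, -106.2, 43.5]
tcp_rot: [-3.142, -0.0, 1.319]
contact_force: [0.3, 0.1, 0.3]
grip_width: 0.3
finger_force: 0.0
```

Request:
play_rows(
  commands=[
    {"x":0.001,"y":0,"z":0,"twist":0},
    {"x":0.002,"y":0,"z":0,"twist":0},
    {"x":0.003,"y":0,"z":0,"twist":0},
    {"x":0.004,"y":0,"z":0,"twist":0},
    {"x":0.0045,"y":0,"z":0,"twist":0},
    {"x":0.005,"y":0,"z":0,"twist":0},
    {"x":0.0055,"y":0,"z":0,"twist":0},
    {"x":0.006,"y":0,"z":0,"twist":0},
  ],
)

```text
time: 4.25
tool_pos: [542.8, -100.8, 43.5]
tcp_rot: [3.141, 0.0, 1.319]
contact_force: [-0.2, -3.3, -1.4]
grip_width: 0.5
finger_force: 1.5
```

```bash
cat > path.py <<'E'
import sys,numpy as np
# x y yaw(cmd)  th0 th1 s0 s1 [px py]: 8 rows
x,y,a,t0,t1,s0,s1=map(float,sys.argv[1:8]); P=np.array([473.,72.]) if len(sys.argv)<10 else np.array(list(map(float,sys.argv[8:10])))
for k in range(1,9):
    t=t0+(t1-t0)*k/8; s=s0+(s1-s0)*k/8; c,S=np.cos(t),np.sin(t)
    p=P+[c*s+S*148.5,S*s-c*148.5]; dx,dy=p-[x,y]
    print("x %.4f y %.4f tw %.2f | %.1f %.1f %.3f"%((dx*np.cos(a)+dy*np.sin(a))/1e3,(dx*np.sin(a)-dy*np.cos(a))/1e3,np.degrees(a-t-np.pi/2),*p,t+np.pi/2))
E
python3 path.py 542.6 -100.4 1.319 -.252 -.14 106 100
```

```text
x 0.0026 y -0.0031 tw -0.79 | 540.3 -97.1 1.333
x 0.0041 y -0.0018 tw -1.59 | 541.9 -96.0 1.347
x 0.0056 y -0.0005 tw -2.39 | 543.5 -94.9 1.361
x 0.0071 y 0.0008 tw -3.20 | 545.1 -93.7 1.375
x 0.0086 y 0.0020 tw -4.00 | 546.7 -92.6 1.389
x 0.0101 y 0.0032 tw -4.80 | 548.2 -91.4 1.403
x 0.0117 y 0.0044 tw -5.60 | 549.8 -90.2 1.417
x 0.0132 y 0.0056 tw -6.41 | 551.3 -89.0 1.431
```

Request:
play_rows(
  commands=[
    {"x":0.0015,"y":-0.0015,"z":0,"twist":-0.5},
    {"x":0.003,"y":-0.002,"z":0,"twist":-1.2},
    {"x":0.005,"y":-0.001,"z":0,"twist":-2.0},
    {"x":0.0066,"y":0.0,"z":0,"twist":-3.0},
    {"x":0.0083,"y":0.0015,"z":0,"twist":-3.9},
    {"x":0.01,"y":0.003,"z":0,"twist":-4.8},
    {"x":0.0117,"y":0.0042,"z":0,"twist":-5.6},
    {"x":0.0132,"y":0.0056,"z":0,"twist":-6.4},
  ],
)

```text
time: 5.05
tool_pos: [555.0, -92.0, 44.8]
tcp_rot: [3.132, 0.004, 1.431]
contact_force: [7.3, -13.6, -2.8]
grip_width: 0.2
finger_force: 6.2
```

```bash
python3 path.py 551.3 -89.0 1.431 -.14 0 100 96
python3 - <<'E'
from h import *
c=snap("side","side2"); im=cv2.cvtColor(c["pixels"],cv2.COLOR_RGB2BGR)[190:305,200:345]; cv2.imwrite("pics/s2c.png",cv2.resize(im,None,fx=5,fy=5,interpolation=cv2.INTER_CUBIC))
E
```

```text
x 0.0018 y 0.0021 tw -0.99 | 553.6 -87.5 1.448
x 0.0036 y 0.0041 tw -1.99 | 555.9 -86.1 1.466
x 0.0054 y 0.0062 tw -3.00 | 558.1 -84.5 1.483
x 0.0072 y 0.0081 tw -4.00 | 560.4 -83.0 1.501
x 0.0091 y 0.0101 tw -5.00 | 562.6 -81.4 1.518
x 0.0110 y 0.0120 tw -6.00 | 564.7 -79.8 1.536
x 0.0129 y 0.0139 tw -7.01 | 566.9 -78.2 1.553
x 0.0148 y 0.0158 tw -8.01 | 569.0 -76.5 1.571
```

View pics/s2c.png

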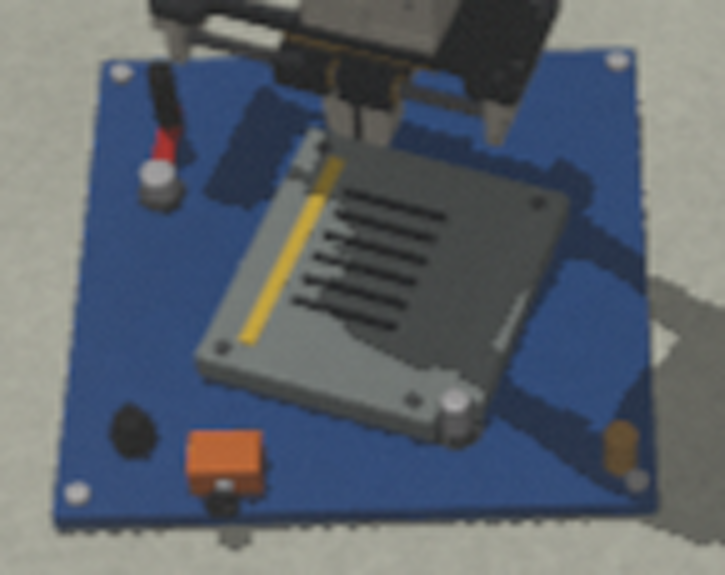

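Side crop: the cover bears on the peg at (455,400), the fingers are against the edge at (360,140), and nothing else has moved. The force is about 15 N with strong friction, so I need to follow the arc more closely.

Run:
```python
from h import *
c=load("side0"); w=lambda u,v,z: onz(c,200+(u-2)/5,190+(v-2)/5,z)
a=w(198,357,28); b=w(570,201,28); d=b-a  # (129,11)->(-11,-139)
th=np.arctan2(d[1],d[0])-np.arctan2(-150,-140); th=(th+np.pi)%(2*np.pi)-np.pi
R=np.array([[np.cos(th),-np.sin(th)],[np.sin(th),np.cos(th)]]); o=(a+b)/2-R@[59,-64]
print(th,o,np.linalg.norm(d)); t=np.array([555.,-92]); print(R.T@(t-o))
```

```text
-0.15795694487822498 [473.10550762  74.61224761] 202.21899995968099
[ 107.08322393 -151.65596622]
```

```bash
cat > path.py <<'E'
import sys,numpy as np
# x y yaw(cmd)  th0 th1 s c ox oy : 8 rows, material point (s,c), lead (ox,oy)
x,y,a,t0,t1,s,cc,ox,oy=map(float,sys.argv[1:10]); P=np.array([473.,74.])
for k in range(1,9):
    t=t0+(t1-t0)*k/8; c,S=np.cos(t),np.sin(t); X,Y=s+ox,cc+oy
    p=P+[c*X-S*Y,S*X+c*Y]; dx,dy=p-[x,y]
    print("x %.4f y %.4f tw %.2f | %.1f %.1f %.3f"%((dx*np.cos(a)+dy*np.sin(a))/1e3,(dx*np.sin(a)-dy*np.cos(a))/1e3,np.degrees(a-t-np.pi/2),*p,t+np.pi/2))
E
python3 path.py 551.3 -89.0 1.431 -.158 -.06 107 -151.5 -1.5 3
```

```text
x 0.0014 y 0.0044 tw 0.34 | 555.8 -88.2 1.425
x 0.0027 y 0.0062 tw -0.36 | 557.8 -87.2 1.437
x 0.0040 y 0.0080 tw -1.06 | 559.8 -86.2 1.450
x 0.0053 y 0.0098 tw -1.76 | 561.7 -85.1 1.462
x 0.0067 y 0.0115 tw -2.47 | 563.7 -84.0 1.474
x 0.0081 y 0.0133 tw -3.17 | 565.6 -82.9 1.486
x 0.0095 y 0.0150 tw -3.87 | 567.5 -81.7 1.499
x 0.0109 y 0.0168 tw -4.57 | 569.4 -80.6 1.511
```

Request:
play_rows(
  commands=[
    {"x":0.001,"y":0.003,"z":0,"twist":0},
    {"x":0.0026,"y":0.006,"z":0,"twist":-0.4},
    {"x":0.004,"y":0.008,"z":0,"twist":-1.1},
    {"x":0.0053,"y":0.0098,"z":0,"twist":-1.8},
    {"x":0.0067,"y":0.0115,"z":0,"twist":-2.5},
    {"x":0.0081,"y":0.0133,"z":0,"twist":-3.2},
    {"x":0.0095,"y":0.015,"z":0,"twist":-3.9},
    {"x":0.0109,"y":0.0168,"z":0,"twist":-4.6},
  ],
)

```text
time: 5.9
tool_pos: [571.7, -82.2, 44.2]
tcp_rot: [3.136, 0.002, 1.512]
contact_force: [4.7, -7.7, -3.6]
grip_width: 0.6
finger_force: 3.9
```

```bash
python3 path.py 569.4 -80.6 1.511 -.06 .04 107 -151.5 -1.5 3
```

```text
x 0.0014 y 0.0019 tw -0.70 | 571.3 -79.3 1.523
x 0.0027 y 0.0037 tw -1.42 | 573.2 -78.1 1.536
x 0.0041 y 0.0055 tw -2.14 | 575.1 -76.8 1.548
x 0.0055 y 0.0073 tw -2.85 | 577.0 -75.5 1.561
x 0.0069 y 0.0091 tw -3.57 | 578.9 -74.2 1.573
x 0.0084 y 0.0108 tw -4.29 | 580.7 -72.9 1.586
x 0.0098 y 0.0126 tw -5.00 | 582.5 -71.5 1.598
x 0.0113 y 0.0143 tw -5.72 | 584.4 -70.2 1.611
```

Request:
play_rows(
  commands=[
    {"x":0.0014,"y":0.0019,"z":0,"twist":-0.7},
    {"x":0.0027,"y":0.0037,"z":0,"twist":-1.4},
    {"x":0.0041,"y":0.0055,"z":0,"twist":-2.1},
    {"x":0.0055,"y":0.0073,"z":0,"twist":-2.8},
    {"x":0.0069,"y":0.0091,"z":0,"twist":-3.5},
    {"x":0.0084,"y":0.0108,"z":0,"twist":-4.3},
    {"x":0.0098,"y":0.0126,"z":0,"twist":-5.0},
    {"x":0.0113,"y":0.0143,"z":0,"twist":-5.7},
  ],
)

```text
time: 6.7
tool_pos: [586.5, -71.6, 44.1]
tcp_rot: [3.137, 0.003, 1.611]
contact_force: [5.6, -7.3, -2.7]
grip_width: 0.7
finger_force: 4.0
```

```bash
python3 path.py 584.4 -70.2 1.611 .04 .13 107 -151.5 -1.5 3
```

```text
x 0.0012 y 0.0016 tw -0.63 | 586.0 -68.9 1.622
x 0.0024 y 0.0033 tw -1.28 | 587.6 -67.6 1.633
x 0.0037 y 0.0049 tw -1.92 | 589.2 -66.3 1.645
x 0.0049 y 0.0065 tw -2.57 | 590.7 -65.0 1.656
x 0.0062 y 0.0081 tw -3.21 | 592.3 -63.7 1.667
x 0.0075 y 0.0097 tw -3.86 | 593.8 -62.3 1.678
x 0.0088 y 0.0113 tw -4.50 | 595.3 -61.0 1.690
x 0.0101 y 0.0129 tw -5.14 | 596.9 -59.6 1.701
```

Request:
play_rows(
  commands=[
    {"x":0.0012,"y":0.0016,"z":0,"twist":-0.6},
    {"x":0.0024,"y":0.0033,"z":0,"twist":-1.3},
    {"x":0.0037,"y":0.0049,"z":0,"twist":-1.9},
    {"x":0.0049,"y":0.0065,"z":0,"twist":-2.6},
    {"x":0.0062,"y":0.0081,"z":0,"twist":-3.2},
    {"x":0.0075,"y":0.0097,"z":0,"twist":-3.9},
    {"x":0.0088,"y":0.0113,"z":0,"twist":-4.5},
    {"x":0.0101,"y":0.0129,"z":0,"twist":-5.1},
  ],
)

```text
time: 7.5
tool_pos: [599.1, -60.9, 44.2]
tcp_rot: [3.137, 0.003, 1.7]
contact_force: [5.0, -6.1, -2.7]
grip_width: -0.1
finger_force: 3.8
```

```bash
python3 path.py 596.9 -59.6 1.701 .13 .18 107 -151.5 -1.5 3;  python3 - <<'E'
from h import *
c=snap("side","side3"); im=cv2.cvtColor(c["pixels"],cv2.COLOR_RGB2BGR)[190:305,200:345]; cv2.imwrite("pics/s3c.png",cv2.resize(im,None,fx=5,fy=5,interpolation=cv2.INTER_CUBIC))
E
```

```text
x 0.0007 y 0.0009 tw -0.35 | 597.7 -58.8 1.707
x 0.0014 y 0.0018 tw -0.70 | 598.5 -58.0 1.713
x 0.0020 y 0.0027 tw -1.06 | 599.3 -57.2 1.720
x 0.0027 y 0.0036 tw -1.42 | 600.2 -56.4 1.726
x 0.0034 y 0.0046 tw -1.78 | 601.0 -55.6 1.732
x 0.0041 y 0.0055 tw -2.14 | 601.8 -54.8 1.738
x 0.0048 y 0.0064 tw -2.50 | 602.6 -54.0 1.745
x 0.0055 y 0.0073 tw -2.85 | 603.4 -53.2 1.751
```

View pics/s3c.png

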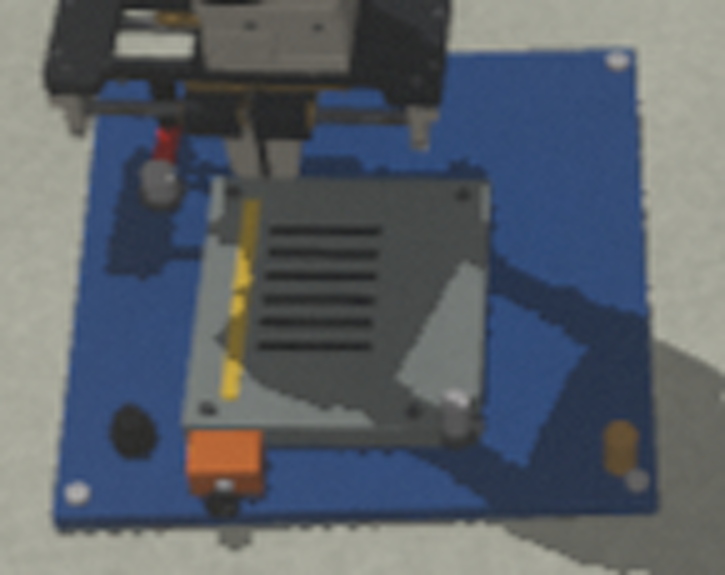

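Side crop: the cover is almost parallel to the jig, with its edge just short of the stop (225,435) and the notch on the peg. The latch and bystanders haven't moved. I creep in from here.

Request:
play_rows(
  commands=[
    {"x":0.0004,"y":0.0004,"z":0,"twist":-0.2},
    {"x":0.0008,"y":0.0008,"z":0,"twist":-0.4},
    {"x":0.0012,"y":0.0012,"z":0,"twist":-0.6},
    {"x":0.0015,"y":0.0016,"z":0,"twist":-0.8},
    {"x":0.0018,"y":0.002,"z":0,"twist":-1.0},
    {"x":0.0021,"y":0.0024,"z":0,"twist":-1.2},
    {"x":0.0024,"y":0.0028,"z":0,"twist":-1.4},
    {"x":0.0024,"y":0.0028,"z":0,"twist":-1.4},
  ],
)

```text
time: 8.35
tool_pos: [601.8, -58.2, 44.2]
tcp_rot: [3.136, 0.003, 1.724]
contact_force: [5.9, -6.4, -2.4]
grip_width: 0.1
finger_force: 4.0
```

Request:
play_rows(
  commands=[
    {"x":0.0004,"y":0.0005,"z":0,"twist":-0.2},
    {"x":0.0008,"y":0.001,"z":0,"twist":-0.4},
    {"x":0.0012,"y":0.0015,"z":0,"twist":-0.6},
    {"x":0.0015,"y":0.002,"z":0,"twist":-0.8},
    {"x":0.0018,"y":0.0024,"z":0,"twist":-1.0},
    {"x":0.0021,"y":0.0028,"z":0,"twist":-1.2},
    {"x":0.0024,"y":0.0032,"z":0,"twist":-1.4},
    {"x":0.0024,"y":0.0032,"z":0,"twist":-1.4},
  ],
)

```text
time: 9.15
tool_pos: [604.6, -55.4, 44.2]
tcp_rot: [3.136, 0.003, 1.749]
contact_force: [6.0, -6.8, -2.6]
grip_width: -0.4
finger_force: 4.1
```

Request:
play_rows(
  commands=[
    {"x":0.0004,"y":0.0005,"z":0,"twist":-0.2},
    {"x":0.0008,"y":0.001,"z":0,"twist":-0.4},
    {"x":0.0012,"y":0.0015,"z":0,"twist":-0.6},
    {"x":0.0015,"y":0.002,"z":0,"twist":-0.8},
    {"x":0.0018,"y":0.0024,"z":0,"twist":-1.0},
    {"x":0.0021,"y":0.0028,"z":0,"twist":-1.2},
    {"x":0.0024,"y":0.003,"z":0,"twist":-1.4},
    {"x":0.0024,"y":0.003,"z":0,"twist":-1.4},
  ],
)

```text
time: 9.95
tool_pos: [605.3, -55.0, 43.9]
tcp_rot: [3.141, 0.006, 1.774]
contact_force: [-0.2, -17.9, -0.7]
grip_width: 0.3
finger_force: 8.8
```

Request:
play_rows(
  commands=[
    {"x":-0.0005,"y":-0.0006,"z":0,"twist":0},
    {"x":-0.001,"y":-0.0012,"z":0,"twist":0},
    {"x":-0.0015,"y":-0.0018,"z":0,"twist":0},
    {"x":-0.0015,"y":-0.0024,"z":0,"twist":0},
    {"x":-0.0015,"y":-0.0024,"z":0,"twist":0},
    {"x":-0.0015,"y":-0.0024,"z":0,"twist":0},
    {"x":-0.0015,"y":-0.0024,"z":0,"twist":0},
    {"x":-0.0015,"y":-0.0024,"z":0,"twist":0},
  ],
)

```text
time: 10.75
tool_pos: [604.9, -55.2, 44.2]
tcp_rot: [3.137, 0.004, 1.773]
contact_force: [5.3, -10.0, -2.8]
grip_width: 0.5
finger_force: 5.6
```

Request:
play_rows(
  commands=[
    {"x":0.0004,"y":0.0,"z":0.0003,"twist":0},
    {"x":0.0008,"y":0.0,"z":0.0006,"twist":0},
    {"x":0.001,"y":0.0,"z":0.0006,"twist":0},
    {"x":0.001,"y":0.0,"z":0.0006,"twist":0},
    {"x":0.001,"y":0.0,"z":0.0006,"twist":0},
    {"x":0.001,"y":0.0,"z":0.0006,"twist":0},
    {"x":0.001,"y":0.0,"z":0.0006,"twist":0},
    {"x":0.001,"y":0.0,"z":0.0006,"twist":0},
  ],
)

```text
time: 11.55
tool_pos: [604.9, -55.1, 43.9]
tcp_rot: [3.136, 0.006, 1.773]
contact_force: [5.3, -13.5, -1.1]
grip_width: 0.2
finger_force: 7.2
```

Request:
play_rows(
  commands=[
    {"x":0.0,"y":0.0,"z":0,"twist":0},
    {"x":0.0,"y":0.0,"z":0,"twist":0},
    {"x":0.0,"y":0.0,"z":0,"twist":0},
    {"x":0.0,"y":0.0,"z":0,"twist":0},
    {"x":0.0,"y":0.0,"z":0,"twist":0},
    {"x":0.0,"y":0.0,"z":0,"twist":0},
    {"x":0.0,"y":0.0,"z":0,"twist":0},
    {"x":0.0,"y":0.0,"z":0,"twist":0},
  ],
)

```text
time: 12.35
tool_pos: [604.9, -55.1, 43.9]
tcp_rot: [3.136, 0.006, 1.773]
contact_force: [5.5, -14.1, -0.7]
grip_width: 0.6
finger_force: 7.2
```

Run:
```python
from h import *
for n in("side","scene"):
    c=snap(n,n+"4")
x0,y0=200,190
im=cv2.cvtColor(load("side4")["pixels"],cv2.COLOR_RGB2BGR)[190:305,200:345]; cv2.imwrite("pics/s4c.png",cv2.resize(im,None,fx=5,fy=5,interpolation=cv2.INTER_CUBIC))
```

```text
(no output)
```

View pics/s4c.png

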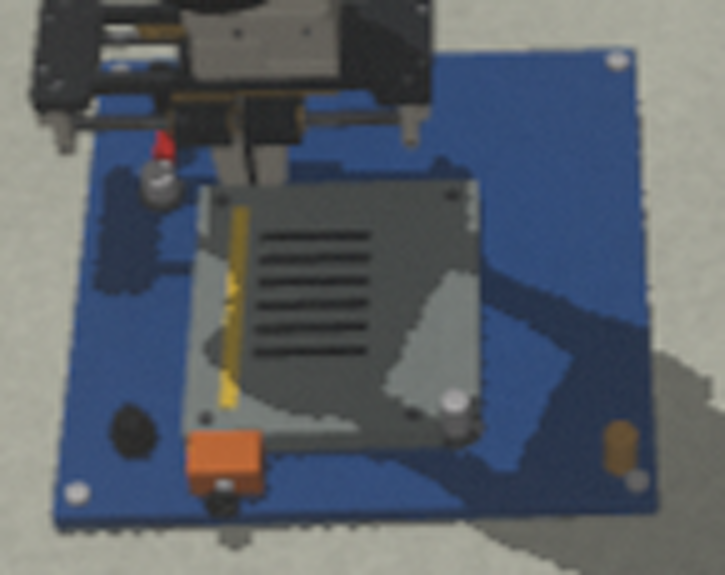

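Side crop: the cover is home against the stop and the peg, pressed with about 14 N. Its corners are at (203,184) and (480,180).

```bash
python3 - <<'E'
from h import *
c=load("side0"); w=lambda u,v,z: onz(c,200+(u-2)/5,190+(v-2)/5,z)
t=.2; R=np.array([[np.cos(t),-np.sin(t)],[np.sin(t),np.cos(t)]]); o=w(455,398,36); print("peg",o)
for p in [(203,184),(480,180),(482,437),(184,435)]: print((R.T@(w(*p,28)-o)).round(1))
E
python3 d.py 604.9 -55.1 43.9 1.773 604.9 -55.1 43.9 1.773
```

```text
peg [473.12719449  71.48360846]
[ 128.  -138.8]
[ -11.9 -137.4]
[-12.4  17. ]
[127.8  12. ]
x 0.0000 y 0.0000 z 0.0000 tw 0.00
```

Request:
play_rows(
  commands=[
    {"x":-0.001,"y":0,"z":0,"twist":0},
    {"x":-0.002,"y":0,"z":0,"twist":0},
    {"x":-0.003,"y":0.0,"z":0,"twist":0},
    {"x":-0.005,"y":0.0,"z":0,"twist":0},
    {"x":-0.008,"y":0,"z":0,"twist":0},
    {"x":-0.012,"y":0,"z":0,"twist":0},
    {"x":-0.015,"y":0,"z":0,"twist":0},
    {"x":-0.015,"y":0,"z":0,"twist":0},
  ],
)

```text
time: 13.25
tool_pos: [605.4, -67.2, 42.8]
tcp_rot: [-3.141, -0.0, 1.772]
contact_force: [-0.6, -0.1, 0.3]
grip_width: 0.6
finger_force: 0.0
```

Request:
play_rows(
  commands=[
    {"x":0,"y":0,"z":-0.01,"twist":0},
    {"x":0,"y":0,"z":-0.02,"twist":0},
    {"x":0,"y":0,"z":-0.03,"twist":0},
    {"x":0,"y":0,"z":-0.04,"twist":0},
    {"x":0,"y":0,"z":-0.05,"twist":0},
    {"x":0,"y":0,"z":-0.06,"twist":0},
    {"x":0,"y":0,"z":-0.07,"twist":0},
    {"x":0,"y":0,"z":-0.07,"twist":0},
  ],
)

```text
time: 14.05
tool_pos: [606.3, -67.0, 114.7]
tcp_rot: [3.139, 0.001, 1.773]
contact_force: [-0.1, 0.2, -0.4]
grip_width: 0.3
finger_force: 0.0
```

```bash
cat > latch.py <<'E'
import numpy as np
t=.2; R=np.array([[np.cos(t),-np.sin(t)],[np.sin(t),np.cos(t)]]); piv=np.array([473.1,71.5])+R@[151,-147]
def pose(f,d):
    p=piv+R@(38*np.array([-np.sin(f),-np.cos(f)])-d*np.array([-np.cos(f),np.sin(f)])); return p[0],p[1],t+np.pi-f
def rows(x,y,a,seq):
    for f,d in seq:
        X,Y,A=pose(f,d); dx,dy=X-x,Y-y
        print("x %.4f y %.4f tw %.1f | %.1f %.1f %.3f"%((dx*np.cos(a)+dy*np.sin(a))/1e3,(dx*np.sin(a)-dy*np.cos(a))/1e3,np.degrees(a-A),X,Y,A))
E
python3 - <<'E'
from h import *; from latch import *
o=bot.get_obs(); print(o["tool_pos"],o["tcp_rot"],o["contact_force"],o["time"])
rows(*o["tool_pos"][:2],o["tcp_rot"][2],[(.1,42)])
c=load("side0"); print("module top corners",[onz(c,*p,116).round() for p in [(264,103),(321,90),(270,120),(324,107)]])
E
```

```text
[606.31269398 -66.98031082 114.71028535] [3.13886253e+00 1.16581521e-03 1.77288933e+00] [-0.08716764  0.22597379 -0.39130777] 14.05
x -0.0270 y 0.0859 tw -84.2 | 695.9 -76.2 3.242
module top corners [array([ 646., -415.]), array([ 498., -499.]), array([ 613., -348.]), array([ 477., -426.])]
```

Request:
play_rows(
  commands=[
    {"x":-0.004,"y":0.011,"z":0,"twist":-8},
    {"x":-0.008,"y":0.022,"z":0,"twist":-16},
    {"x":-0.012,"y":0.034,"z":0,"twist":-24},
    {"x":-0.016,"y":0.046,"z":0,"twist":-32},
    {"x":-0.02,"y":0.058,"z":0,"twist":-40},
    {"x":-0.024,"y":0.07,"z":0,"twist":-48},
    {"x":-0.027,"y":0.08,"z":0,"twist":-56},
    {"x":-0.027,"y":0.086,"z":0,"twist":-64},
  ],
)

```text
time: 14.85
tool_pos: [695.5, -76.2, 112.1]
tcp_rot: [3.142, -0.001, 2.895]
contact_force: [-0.2, 0.4, -0.1]
grip_width: 0.4
finger_force: 0.0
```

Request:
play_rows(
  commands=[
    {"x":0,"y":0,"z":0,"twist":-7},
    {"x":0,"y":0,"z":0,"twist":-14},
    {"x":0,"y":0,"z":0.005,"twist":-20},
    {"x":0,"y":0,"z":0.015,"twist":-20},
    {"x":0,"y":0,"z":0.025,"twist":-20},
    {"x":0,"y":0,"z":0.035,"twist":-20},
    {"x":0,"y":0,"z":0.045,"twist":-20},
    {"x":0,"y":0,"z":0.045,"twist":-20},
  ],
)

```text
time: 15.65
tool_pos: [694.0, -75.8, 65.4]
tcp_rot: [3.14, -0.004, -3.045]
contact_force: [-0.7, -0.3, -0.4]
grip_width: 0.2
finger_force: 0.0
```

Run:
```python
from h import *; from latch import *
c=snap("wrist","w5"); snap("side","side5"); o=bot.get_obs(); print(o["tool_pos"],o["tcp_rot"],o["contact_force"],o["time"])
rows(*o["tool_pos"][:2],o["tcp_rot"][2],[(.1,d) for d in (36,30,25,20,18)]+[(f,16) for f in np.arange(.15,1.0,.07)])
```

```text
[695.05673814 -75.98973737  67.49203874] [ 3.14130963e+00 -5.27697977e-04 -3.04473140e+00] [-0.20334555 -0.38383939 -0.37069969] 15.75
x 0.0052 y -0.0003 tw -360.2 | 689.9 -76.8 3.242
x 0.0112 y -0.0003 tw -360.2 | 683.9 -77.4 3.242
x 0.0162 y -0.0003 tw -360.2 | 679.0 -77.9 3.242
x 0.0212 y -0.0003 tw -360.2 | 674.0 -78.4 3.242
x 0.0232 y -0.0004 tw -360.2 | 672.0 -78.6 3.242
x 0.0271 y -0.0011 tw -357.3 | 668.2 -79.7 3.192
x 0.0299 y -0.0020 tw -353.3 | 665.5 -80.9 3.122
x 0.0327 y -0.0027 tw -349.3 | 662.8 -81.9 3.052
x 0.0355 y -0.0032 tw -345.3 | 660.0 -82.6 2.982
x 0.0384 y -0.0035 tw -341.3 | 657.2 -83.2 2.912
x 0.0413 y -0.0036 tw -337.3 | 654.4 -83.6 2.842
x 0.0441 y -0.0035 tw -333.3 | 651.5 -83.8 2.772
x 0.0470 y -0.0032 tw -329.2 | 648.6 -83.8 2.702
x 0.0498 y -0.0027 tw -325.2 | 645.7 -83.5 2.632
x 0.0526 y -0.0021 tw -321.2 | 642.9 -83.1 2.562
x 0.0554 y -0.0012 tw -317.2 | 640.0 -82.5 2.492
x 0.0581 y -0.0001 tw -313.2 | 637.3 -81.7 2.422
x 0.0607 y 0.0012 tw -309.2 | 634.6 -80.7 2.352
```

View pics/w5.png

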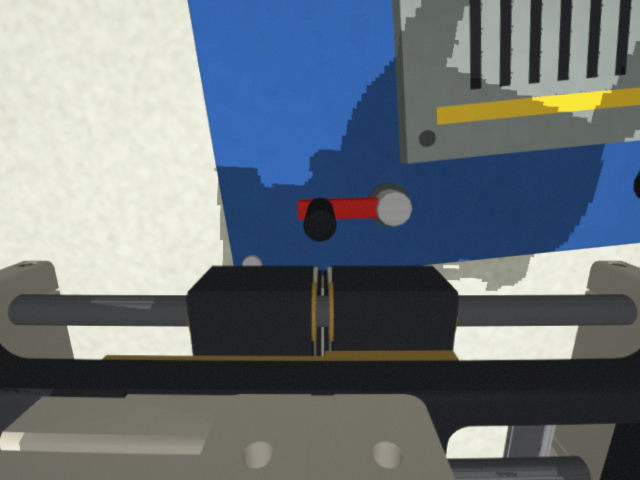

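Wrist view: the knob top at (320,225) is centred ahead of the shut fingers, the red arm is parallel to the finger face, and the boss is at (393,207). Approach and swing.

Request:
play_rows(
  commands=[
    {"x":0.004,"y":0,"z":0,"twist":0},
    {"x":0.008,"y":0,"z":0,"twist":0},
    {"x":0.012,"y":0,"z":0,"twist":0},
    {"x":0.016,"y":0,"z":0,"twist":0},
    {"x":0.018,"y":0,"z":0,"twist":0},
    {"x":0.02,"y":0,"z":0,"twist":0},
    {"x":0.022,"y":0,"z":0,"twist":0},
    {"x":0.024,"y":0,"z":0,"twist":0},
  ],
)

```text
time: 16.55
tool_pos: [671.7, -78.6, 68.1]
tcp_rot: [-3.141, 0.002, -3.044]
contact_force: [1.7, -0.5, -0.4]
grip_width: 0.6
finger_force: 1.2
```

Request:
play_rows(
  commands=[
    {"x":0.0035,"y":-0.0006,"z":0,"twist":3},
    {"x":0.006,"y":-0.0014,"z":0,"twist":7},
    {"x":0.009,"y":-0.002,"z":0,"twist":11},
    {"x":0.012,"y":-0.0026,"z":0,"twist":15},
    {"x":0.015,"y":-0.003,"z":0,"twist":19},
    {"x":0.018,"y":-0.003,"z":0,"twist":23},
    {"x":0.021,"y":-0.003,"z":0,"twist":27},
    {"x":0.024,"y":-0.0026,"z":0,"twist":31},
  ],
)

```text
time: 17.35
tool_pos: [648.1, -83.0, 68.1]
tcp_rot: [3.141, 0.001, 2.695]
contact_force: [3.0, 1.8, -1.1]
grip_width: 0.6
finger_force: 1.2
```

Run:
```python
from h import *; from latch import *
o=bot.get_obs(); print(o["tool_pos"],o["tcp_rot"],o["contact_force"],o["time"])
rows(*o["tool_pos"][:2],o["tcp_rot"][2],[(f,16) for f in np.arange(.6,1.75,.08)])
```

```text
[648.08550991 -83.04452568  68.0901156 ] [3.14053588e+00 1.28747706e-03 2.69474036e+00] [ 3.00602695  1.76909458 -1.12018962] 17.35
x -0.0023 y 0.0002 tw -2.7 | 650.2 -83.8 2.742
x 0.0008 y -0.0011 tw 1.9 | 646.9 -83.7 2.662
x 0.0039 y -0.0021 tw 6.5 | 643.7 -83.3 2.582
x 0.0071 y -0.0029 tw 11.1 | 640.4 -82.6 2.502
x 0.0103 y -0.0035 tw 15.7 | 637.3 -81.7 2.422
x 0.0136 y -0.0037 tw 20.2 | 634.2 -80.5 2.342
x 0.0169 y -0.0038 tw 24.8 | 631.2 -79.1 2.262
x 0.0202 y -0.0035 tw 29.4 | 628.3 -77.5 2.182
x 0.0235 y -0.0030 tw 34.0 | 625.6 -75.6 2.102
x 0.0267 y -0.0022 tw 38.6 | 623.1 -73.5 2.022
x 0.0298 y -0.0012 tw 43.2 | 620.7 -71.3 1.942
x 0.0329 y 0.0001 tw 47.7 | 618.5 -68.8 1.862
x 0.0358 y 0.0016 tw 52.3 | 616.5 -66.2 1.782
x 0.0386 y 0.0033 tw 56.9 | 614.7 -63.4 1.702
x 0.0413 y 0.0053 tw 61.5 | 613.2 -60.5 1.622
```

Request:
play_rows(
  commands=[
    {"x":0.002,"y":-0.0008,"z":0,"twist":3},
    {"x":0.005,"y":-0.002,"z":0,"twist":7},
    {"x":0.008,"y":-0.0028,"z":0,"twist":11},
    {"x":0.011,"y":-0.0034,"z":0,"twist":16},
    {"x":0.014,"y":-0.0037,"z":0,"twist":20},
    {"x":0.017,"y":-0.0037,"z":0,"twist":25},
    {"x":0.0205,"y":-0.0035,"z":0,"twist":29.5},
    {"x":0.024,"y":-0.003,"z":0,"twist":34},
  ],
)

```text
time: 18.15
tool_pos: [625.3, -75.8, 68.3]
tcp_rot: [3.14, 0.001, 2.101]
contact_force: [3.1, -1.4, -0.3]
grip_width: 0.3
finger_force: 1.0
```

Run:
```python
from h import *; from latch import *
o=bot.get_obs(); print(o["tool_pos"],o["tcp_rot"],o["contact_force"],o["time"])
rows(*o["tool_pos"][:2],o["tcp_rot"][2],[(f,16) for f in np.arange(1.3,1.67,.06)])
```

```text
[625.33839555 -75.8380792   68.27336081] [3.13988534e+00 1.45498360e-03 2.10104142e+00] [ 3.12034777 -1.42124967 -0.32925794] 18.15
x 0.0024 y -0.0005 tw 3.4 | 623.7 -74.1 2.042
x 0.0047 y -0.0013 tw 6.8 | 621.8 -72.4 1.982
x 0.0071 y -0.0019 tw 10.3 | 620.1 -70.7 1.922
x 0.0095 y -0.0024 tw 13.7 | 618.5 -68.8 1.862
x 0.0120 y -0.0027 tw 17.2 | 617.0 -66.8 1.802
x 0.0145 y -0.0028 tw 20.6 | 615.6 -64.8 1.742
x 0.0169 y -0.0029 tw 24.0 | 614.3 -62.7 1.682
```

Request:
play_rows(
  commands=[
    {"x":0.0022,"y":-0.0005,"z":0,"twist":3},
    {"x":0.0045,"y":-0.0012,"z":0,"twist":6.5},
    {"x":0.007,"y":-0.0018,"z":0,"twist":10},
    {"x":0.0095,"y":-0.0024,"z":0,"twist":13.7},
    {"x":0.011,"y":-0.0026,"z":0,"twist":16},
    {"x":0.012,"y":-0.0027,"z":0,"twist":17.2},
    {"x":0.013,"y":-0.0028,"z":0,"twist":18},
    {"x":0.013,"y":-0.0028,"z":0,"twist":18},
  ],
)

```text
time: 18.95
tool_pos: [617.0, -67.6, 68.4]
tcp_rot: [3.139, 0.003, 1.79]
contact_force: [3.6, -7.8, -2.1]
grip_width: 0.2
finger_force: 3.8
```

Run:
```python
from h import *; from latch import *
o=bot.get_obs(); print(o["tool_pos"],o["tcp_rot"],o["contact_force"],o["time"])
```

```text
[616.9658518  -67.58497379  68.35915583] [3.13863254 0.00332866 1.79001135] [ 3.5720925  -7.82446224 -2.10986419] 18.95
```

Request:
play_rows(
  commands=[
    {"x":0,"y":0,"z":0,"twist":0},
    {"x":0,"y":0,"z":0,"twist":0},
    {"x":-0.002,"y":0.0,"z":0,"twist":0},
    {"x":-0.006,"y":0.0,"z":0,"twist":0},
    {"x":-0.012,"y":0,"z":0,"twist":0},
    {"x":-0.02,"y":0,"z":0,"twist":0},
    {"x":-0.03,"y":0,"z":0,"twist":0},
    {"x":-0.03,"y":0,"z":0,"twist":0},
  ],
)

```text
time: 19.75
tool_pos: [622.5, -96.8, 67.9]
tcp_rot: [3.141, 0.0, 1.789]
contact_force: [0.1, 0.5, 1.0]
grip_width: 0.6
finger_force: 0.0
```

Request:
play_rows(
  commands=[
    {"x":0,"y":0,"z":-0.015,"twist":0},
    {"x":-0.005,"y":0,"z":-0.03,"twist":0},
    {"x":-0.01,"y":0,"z":-0.05,"twist":0},
    {"x":-0.02,"y":0,"z":-0.07,"twist":0},
    {"x":-0.03,"y":0,"z":-0.09,"twist":0},
    {"x":-0.04,"y":0,"z":-0.11,"twist":0},
    {"x":-0.05,"y":0,"z":-0.13,"twist":0},
    {"x":-0.05,"y":0,"z":-0.13,"twist":0},
  ],
)

```text
time: 20.55
tool_pos: [634.5, -145.2, 202.2]
tcp_rot: [3.135, 0.004, 1.789]
contact_force: [-0.7, 0.2, 0.4]
grip_width: 0.1
finger_force: 0.0
```

Run:
```python
from h import *
snap("wrist","w6"); o=bot.get_obs(); print(o["tool_pos"],o["contact_force"],o["time"])
```

```text
[ 633.63161186 -144.2195109   199.90512155] [-0.33206456 -0.02016896 -1.14599189] 20.6
```

View pics/w6.png

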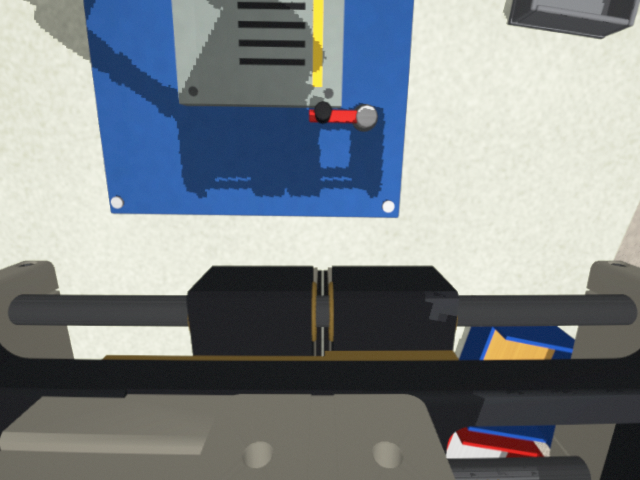

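Wrist view: the red arm (from 312,115 to the boss at 366,116) lies along the cover's edge, so the latch is shut. One numeric check that the cover stayed put before handing in.

Run:
```python
from h import *
snap("side","side6")
for n in("side4","side6"):
    im=load(n)["pixels"]; h=cv2.cvtColor(im,cv2.COLOR_RGB2HSV)[235:275,225:262]
    m=cv2.inRange(h,(20,110,60),(34,255,255)); ys,xs=np.nonzero(m); print(n,len(xs),np.polyfit(ys,xs,1).round(3))
    # lower & right cover edges: blue boundary
    H=cv2.cvtColor(im,cv2.COLOR_RGB2HSV); b=cv2.inRange(H,(105,120,20),(125,255,255))
    print([int(np.argmax(b[r,275:]>0))+275 for r in (232,240,250,260)],[int(np.argmax(b[270:,k]>0))+270 for k in (257,265,275,282)])
```

```text
side4 109 [-0.064 22.419]
[296, 296, 300, 297] [281, 281, 282, 284]
side6 115 [-0.07  22.505]
[296, 296, 296, 296] [281, 281, 281, 281]
```

The cover hasn't shifted, so I'm handing in.

```bash
python3 -c "
from plant import bot
print(bot.close_job())"
```

```text
the job is handed in; nothing more can be done
None
```

I pressed the cover onto the peg and stop at about 14 N for over a second, let it go, swung the latch to its end stop and handed the job in at about 21 s; no verdict came back.

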